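Refit the rotor of the bench centrifuge

ROBOT

A 7-joint arm with a two-finger parallel gripper is mounted at the origin on a cart in front of the work surface, level with it; the furniture and walls round the work are solid. World frame = base frame: x ahead of the robot, y to its left, z up, the work surface at z = 0. Lengths are in m, angles in rad, forces in N, time in s.
With the tool pointing down it reaches from about 0.4 to 0.85 m from the base axis. Payload 4.5 kg.
Tool frame: the origin (TCP) lies on the centre line of the jaws, within the pads' length; the fingertips stand r.tip_reach ahead of it and the grasp point (between the pads) lies 3 mm ahead of it (r.tip_reach is the distance from the TCP to the fingertips, in m); z points along the fingers, y is the line along which they close (so a half turn about z gives the same grasp; the last joint's range is limited). The gripper opens to 88 mm and grips with 3 to 60 N. Pads are 18 mm wide; open, the fingers measure 123 mm over their backs; the gripper's body (75 mm by 187 mm) begins 45 mm behind the grasp point.
Start: joints at [-1.27, 0.689, -0.195, 1.565, 0.157, 0.902, -0.215], TCP at [0.165, 0.603, 0.261] pointing down, gripper open.
Joint ranges: [-3.01, 3.01], [-0.46, 2.08], [-1.47, 1.51], [0.13, 2.56], [-1, 4.14], [0.04, 2.09], [-2.66, 2.66]. Speed limits (rad/s): [2.57, 2.57, 3.14, 3.14, 3.14, 3.14, 3.14].

INTERFACE

Orientations are given as a unit quaternion [x, y, z, w].
In Python, from plant import readout, eyes, ticket, r gives the robot as it stands. The module is installed in compiled form; this text tells all that it offers.
- The arm moves only by the tool carry_out, never from a script. Its argument "motion" is a list that holds one entry, the list of rows, each a list of 7 numbers: the shift along the tool's x, y, z in mm, then the turn, a rotation vector about the tool's x, y, z in rad, then the opening in per cent of the stroke, from 0 (shut) to 100 (fully open). In form: [[[dx, dy, dz, ax, ay, az, claw], ...]]. A call has 1 to 8 rows; each row shifts and turns the commanded pose from where the row before left it, along the tool's axes as they then stand; what a row does not reach is not made up. A row lasts 1/10 s, in which the tool goes at most 50 mm and 8.59 degrees, less where a joint would pass 70% of its speed; a pose out of reach is approached as far as the arm can. A call is refused whole if a number of a shift passes 50 or a number of a turn 0.15, either way. A call with a gripper value outside its range is refused whole. The fingers move at their own pace and stop on an object; "squeeze" is the grip in N (left out, the last holds). Time passes only in rows, so rows that do not move let the fingers close. It gives the time, the measured TCP pose, the force and the opening at its end, in the units of the state.
- readout.get_state(): the state, without advancing time (a new reading comes with each control period).
- eyes.snapshot(name): name is "side" or "top" or "wrist"; returns a dict with "pixels" (400x640x3 uint8, red, green, blue), "K" (3x3 intrinsics, pixels), "origin" and "attitude" of the camera in the world. Camera axes: x right, y down, z forward; pixel columns grow to the right and rows downward; lengths in m; the calibration is good to about 2 mm. A picture is of the moment at which its call begins. There is no depth.
- ticket.finish_job(): hands the job in, once; it reports no verdict.
The state is a dict: "clock": time; "q": joint angles; "qd": joint speeds; "joint_torque": joint torques, N m; "tool_pos": TCP position; "eef_rot": TCP orientation; "contact_force": force on the tool from outside, world axes, zero at the start; "moment": the same for the moment, N m; "opening": opening from 0.0 (shut) to 1.0 (fully open).
Only numpy, scipy, OpenCV 4.12 (cv2) and the standard library are available. Lean on these libraries where they do the work, as an engineer would, in place of code of your own. Each camera call takes 0.05 s, during which the arm holds its last target. There are 200 camera calls.

TASK

The centrifuge has been cleaned and has to be put together again. First turn the blue bowl lock ring clockwise by its lug until the lug stands at the green mark (once the rotor is on, the ring is out of reach); then pick up the rotor by its knob, set it on the spindle, turn it until the splines mesh, slide it down and press it fully home against the spring seat. Do not let go: finish while still holding the rotor pressed down, so that I can tighten its clamp screw, and leave the bottles and the label roll where they stand.

Things in the scene. Friction and masses are not known exactly. Their poses are not given: they have to be found in the camera images.
- centrifuge: bench centrifuge, white, fixed; 315 mm deep (190 in front of the spindle, 125 behind), 236 wide, 105 high; sloping panel at the front. The open lid leans back behind, its top 0.30 m up and 220 mm behind the spindle. Origin on the spindle axis at worktop height; z up, +x to the machine's back. Its round steel bowl is 190 mm wide, floor 40 mm up, rim 105 mm up
- lock_ring (a joint): angle (rad) of the blue lock ring, 112 mm wide, 8 mm thick, on the bowl floor round the spindle: 0 = open, lug at the amber mark; grows as it is turned clockwise seen from above about the spindle axis; 1.10 = locked, lug at the green mark; hard stop at 1.12. Turns stiffly (0.12 N m) and stays where it is left
- lock_lug (a point): centre of the top face of the ring's one upright lug (white line on top), 52 mm from the spindle axis, 68 mm above the worktop. Site x points radially outward, y tangentially (anticlockwise), z up. The lug is 10 mm thick along y, 16 mm along x, and stands 20 mm above the ring, whose top is 48 mm above the worktop
- spindle_top (a point): tip of the steel spindle, on its axis, 110 mm above the worktop; z up, x turns with the spindle. From the tip down: a 6 mm cone from 8 to 17.6 mm diameter, a plain pilot of 17.6 mm for 6 mm, then (12 mm below the tip) six spline teeth begin, 4 mm wide, 26 mm over the tips, at 30, 90, 150 .. deg from the point's x
- spindle (a joint): angle of the spindle about the vertical in rad, -3.2 to 3.2 (0 = its x along the machine's +x, positive anticlockwise from above); starts anywhere, is held by a light brake (0.12 N m); its splines are greased and stays where it is left
- seat (a joint): travel of the brass spring seat round the foot of the spindle, in m: 0 = up, its top face 30 mm below the spindle tip; 0.008 = fully down on its stop. The spring pushes up with 5 N at 0 and 9 N at 0.008, then comes the firm stop, so the rotor's own weight does not press it home
- rotor: loose six-place rotor, charcoal with six grey tube sleeves, 128 mm wide, 81 mm high with its knob, 0.32 to 0.48 kg, standing on the worktop. Origin at the centre of its flat underside, z up. On the spindle but not meshed, its underside rests on the spindle's teeth, 12 mm below the tip; meshed it slides down to the seat (30 mm below the tip) and, when pressed, home (38 mm below the tip)
- rotor_bore (a point): mouth of the rotor's bore, at the centre of its underside; axes as the rotor's. Six inner teeth 4 mm wide at 0, 60, 120 .. deg from x run from the underside 30 mm up; 20 mm between opposite tooth tips, 30 mm between the walls; closed 41 mm up. Meshes when its x is parallel to the spindle's x or off by a multiple of 60 deg (play about 9 deg each way)
- rotor_knob (a point): centre of the top of the rotor's blue knob, 81 mm above its underside; axes as the rotor's. The knob is 42 mm long along x (white line on top), 20 mm thick along y (grip across this) and stands 33 mm above the rotor's top
- saline_bottle: bystander: small white bottle with blue cap, 45 mm wide, 80 mm high, origin under its centre
- iodine_bottle: bystander: small brown bottle with black cap, 52 mm wide, 90 mm high, origin under its centre
- label_roll: bystander: white roll of labels, 64 mm wide, 32 mm high, origin under its centre

How it is judged:
On the way:
1. the lock ring is turned to its green mark while the rotor is still off the spindle (value of joint lock_ring above 1 rad and horizontal distance between rotor and spindle_top above 0.1 m), for 0.2 s.
At the end, for the whole second after the job is handed in: lock ring within 0.1 rad of its green mark; rotor meshed, upright within 0.06 rad, centred within 4 mm, its underside over 35.5 mm below the spindle tip (home: 38 mm), spring seat pressed more than 6 of its 8 mm, the fingers still holding the rotor down, at rest (value of joint lock_ring above 1 rad and horizontal distance between rotor and spindle_top below 0.004 m and z of rotor in the frame of spindle_top below -0.0355 m and angle between rotor's own z axis and vertical below 0.06 rad and value of joint seat above 0.006 m and contact force between rotor and the fingers above 3 N and linear speed of rotor below 0.03 m/s); the arm keeps its last pose, push and grip.
It fails at once if a bystander (bottle or label roll) is moved by more than 30 mm (distance of any of saline_bottle, iodine_bottle, label_roll from where it was at the start of the episode above 0.03 m).
It also fails if it takes over 58 s, if anything falls off the work surface, if the arm or the gripper's body presses on something with over 40 N, if the wrist force passes 120 N, or if a joint passes its speed limit or range.

## Working session

There is one attempt and no reset: what is moved stays moved. The work goes in short steps, Python scripts to look and compute and a tool call to move; the robot and the scene stay as the last step left them, time stands still between calls to the robot, and variables do not carry over. Pictures are saved under pics/ and viewed, on a budget of 10 in all, crops included, one or two more only if the job needs it, and the job is handed in when it is done.

Besides the shell and the picture viewer there is one more tool, called after "Request:" in YAML: its name, and indented under it one key for each argument. carry_out: Moves the arm, as the interface text tells. Its arguments: {"type":"object","properties":{"motion":{"type":"array","items":{"type":"array","items":{"type":"array","items":{"type":"number"}}}},"squeeze":{"type":"number"}},"required":["motion"]}

```bash
mkdir -p pics; python3 - <<'E'
from plant import readout,eyes,r
import cv2,numpy as np
print(readout.get_state(), r.tip_reach)
for n in ("top","side"):
    s=eyes.snapshot(n); cv2.imwrite(f"pics/{n}0.png",cv2.cvtColor(s["pixels"],cv2.COLOR_RGB2BGR))
    print(n,s["K"],s["origin"],s["attitude"])
E
```

```text
{'clock': 0.0, 'q': array([-1.27017113,  0.68996222, -0.19453065,  1.56632201,  0.15729138,
        0.90247118, -0.21504683]), 'qd': array([ 3.31035986e-04,  6.99054518e-06,  1.64743299e-03, -1.09317199e-03,
        1.17751557e-03,  3.53519867e-04, -6.67162111e-04]), 'joint_torque': array([ 4.48034225e-04, -5.27566302e+01, -1.26707789e+00, -1.53426486e+01,
       -5.26687992e-02,  6.73196657e-03,  1.79823228e-04]), 'tool_pos': array([0.16467532, 0.602321  , 0.25992985]), 'eef_rot': array([ 1.32946572e-01,  9.91122810e-01, -8.83483405e-04, -6.35764795e-05]), 'contact_force': array([-0.08735546,  0.27193555, -0.08070757]), 'moment': array([ 0.04475304, -0.02045447, -0.00696382]), 'opening': 0.9997540585258071} 0.022
top [[486.68987113   0.         325.43169865]
 [  0.         486.68987113 206.84824793]
 [  0.           0.           1.        ]] [ 0.26042769 -0.00888472  1.53519715] [ 0.71418578 -0.69269582  0.06904228 -0.07310496]
side [[371.99092904   0.         317.31206227]
 [  0.         371.99092904 202.76084739]
 [  0.           0.           1.        ]] [-0.073128   -0.88101905  0.85788598] [ 0.85164036 -0.25856918  0.13969461 -0.43397705]
```

View pics/top0.png

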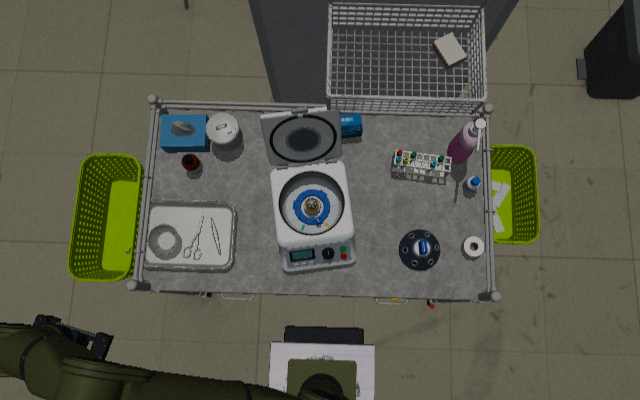

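View pics/side0.png

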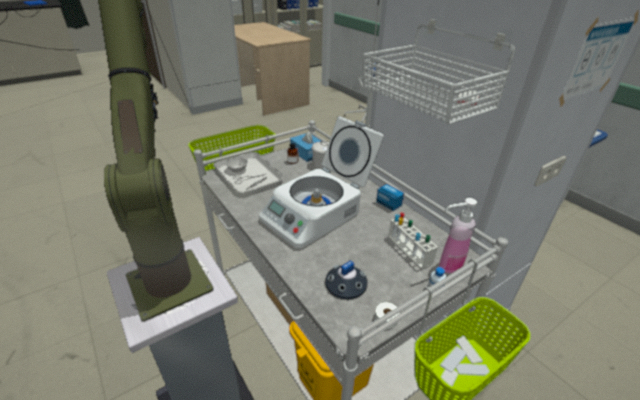

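Top view: the centrifuge spindle is at about (313,206), the rotor at about (420,249) and its knob at about (423,247). The label roll is at (473,247) and the saline bottle at (474,184). The iodine bottle is at (191,162), far from the work. The side view shows the same layout.

```bash
cat > h.py <<'E'
import numpy as np,cv2
from scipy.spatial.transform import Rotation as R
from plant import readout,eyes,r
def snap(n,f=None):
    s=eyes.snapshot(n); s["bgr"]=cv2.cvtColor(s["pixels"],cv2.COLOR_RGB2BGR)
    s["hsv"]=cv2.cvtColor(s["bgr"],cv2.COLOR_BGR2HSV)
    s["M"]=R.from_quat(s["attitude"]).as_matrix()
    if f: cv2.imwrite("pics/"+f,s["bgr"])
    return s
def ray(s,uv,z):
    d=s["M"]@np.linalg.solve(s["K"],[uv[0],uv[1],1.]); o=np.array(s["origin"])
    return o+d*(z-o[2])/d[2]
def proj(s,p):
    c=s["M"].T@(np.array(p)-s["origin"]); u=s["K"]@c; return u[:2]/u[2]
def blobs(s,lo,hi,amin=5,box=None):
    m=cv2.inRange(s["hsv"],np.array(lo),np.array(hi))
    if box: k=np.zeros_like(m); x0,y0,x1,y1=box; k[y0:y1,x0:x1]=255; m&=k
    n,l,st,c=cv2.connectedComponentsWithStats(m)
    return [(st[i,4],c[i].round(1),np.argwhere(l==i)[:,::-1]) for i in range(1,n) if st[i,4]>=amin]
E
python3 - <<'E'
from h import *
s=snap("top")
a=cv2.resize(s["bgr"][160:250,265:365],None,fx=5,fy=5,interpolation=cv2.INTER_CUBIC)
b=cv2.resize(s["bgr"][220:280,390:450],(450,450),interpolation=cv2.INTER_CUBIC)[:450]
b=cv2.resize(b,(300,450)) if 0 else b[:,75:375]
cv2.imwrite("pics/crop1.png",np.hstack([a,b]))
for uv,z in [((313,206),.11),((420,249),.048),((423,247),.081),((473,247),.032),((474,183),.08),((191,160),.09)]: print(uv,ray(s,uv,z).round(4))
E
```

```text
(313, 206) [0.5527 0.0411 0.11  ]
(420, 249) [ 0.4409 -0.2892  0.048 ]
(423, 247) [ 0.4432 -0.292   0.081 ]
(473, 247) [ 0.4541 -0.4562  0.032 ]
(474, 183) [ 0.6461 -0.4509  0.08  ]
(191, 160) [0.6906 0.4243 0.09  ]
```

View pics/crop1.png

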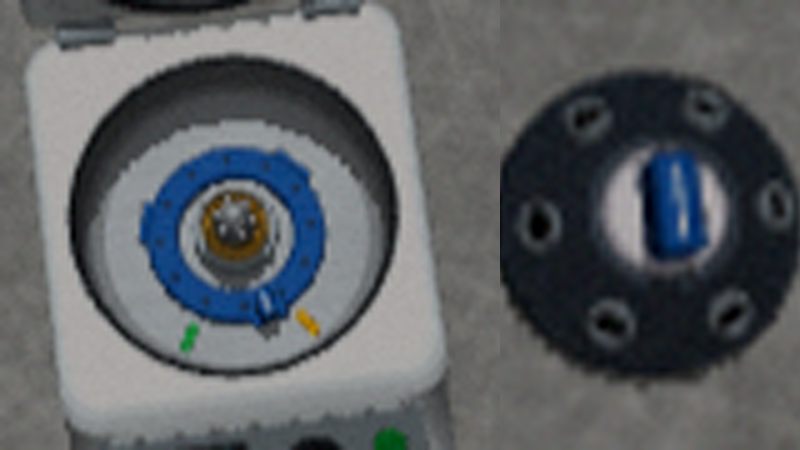

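The crop shows the amber mark at (308,322) and the green mark at (190,337). The lug top, with its white line, is at about (265,300), so the ring is already partly turned. The rotor knob is about parallel to the image's vertical. I'll now get numbers from this.

```bash
python3 - <<'E'
from h import *
s=snap("top")
C=lambda x,y:(265+(x+.5)/5-.5,160+(y+.5)/5-.5)
am=ray(s,C(308,322),.04);gr=ray(s,C(190,337),.04);lug=ray(s,C(265,300),.068);tip=ray(s,C(236,214),.11)
for lo,hi,n in [((100,120,60),(125,255,255),'blue')]:
    b=max(blobs(s,lo,hi,20,(280,180,345,235)),key=lambda t:t[0]); e=cv2.fitEllipse(cv2.convexHull(b[2].astype(np.int32)))
    print('ring',e,ray(s,e[0],.048).round(4))
    b=max(blobs(s,lo,hi,20,(400,230,440,270)),key=lambda t:t[0]); rc=cv2.minAreaRect(b[2].astype(np.int32)); print('knob',rc,ray(s,rc[0],.075).round(4),[ray(s,p,.075).round(4) for p in cv2.boxPoints(rc)])
b=max(blobs(s,(0,0,0),(180,120,75),50,(390,220,450,280)),key=lambda t:t[0]);e=cv2.fitEllipse(cv2.convexHull(b[2].astype(np.int32)));print('rotor',e,ray(s,e[0],.035).round(4))
ring=tip
for n,p in (('amber',am),('green',gr),('lug',lug)): d=p-tip; print(n,p.round(4),np.hypot(*d[:2]).round(4),np.arctan2(d[1],d[0]).round(3))
print(tip)
w=snap("wrist"); st=readout.get_state(); T=R.from_quat(st["eef_rot"]).as_matrix()
print("wrist cam in tool",(T.T@(w["origin"]-st["tool_pos"])).round(4),(T.T@w["M"]).round(3),w["K"])
E
```

```text
ring ((311.9333190917969, 206.50868225097656), (36.24598693847656, 36.716182708740234), 69.00963592529297) [0.5637 0.0466 0.048 ]
knob ((423.3692932128906, 246.45384216308594), (13.395750999450684, 5.82963228225708), 82.87498474121094) [ 0.4456 -0.2943  0.075 ] [array([ 0.4643, -0.2832,  0.075 ]), array([ 0.4671, -0.3007,  0.075 ]), array([ 0.427 , -0.3053,  0.075 ]), array([ 0.4243, -0.2879,  0.075 ])]
rotor ((419.0285339355469, 249.85528564453125), (41.3449821472168, 42.27931594848633), 154.6041259765625) [ 0.4397 -0.2886  0.035 ]
amber [5.111e-01 4.000e-04 4.000e-02] 0.0689 -2.436
green [0.4994 0.0735 0.04  ] 0.0702 2.725
lug [0.5192 0.027  0.068 ] 0.0479 -2.754
[0.56355404 0.04509478 0.11      ]
wrist cam in tool [ 0.0722  0.0006 -0.1245] [[ 0.001 -0.961 -0.276]
 [ 1.     0.001  0.001]
 [-0.001 -0.276  0.961]] [[314.98394705   0.         314.35982812]
 [  0.         314.98394705 198.32955317]
 [  0.           0.           1.        ]]
```

Request:
carry_out:
  motion:
    - [[-12, -11, 0, 0, 0, 0, 60], [-25, -23, 0, 0, 0, 0, 60], [-25, -23, 0, 0, 0, 0, 60], [-25, -23, 0, 0, 0, 0, 60], [-25, -23, 0, 0, 0, 0, 60], [-25, -23, 0, 0, 0, 0, 60], [-25, -23, 0, 0, 0, 0, 60], [-25, -23, 0, 0, 0, 0, 60]]

```text
clock: 1.05
tool_pos: [0.3004, 0.3865, 0.2608]
eef_rot: [0.133, 0.991, 0.0, 0.0]
contact_force: [0.4, -0.7, 0.5]
opening: 0.601
```

Request:
carry_out:
  motion:
    - [[-25, -23, 0, 0, 0, 0, 60], [-25, -23, 0, 0, 0, 0, 60], [-25, -23, 0, 0, 0, 0, 60], [-25, -23, 0, 0, 0, 0, 60], [-25, -23, 0, 0, 0, 0, 60], [-25, -23, 0, 0, 0, 0, 60], [-25, -23, 0, 0, 0, 0, 60], [-25, -23, 0, 0, 0, 0, 60]]

```text
clock: 1.85
tool_pos: [0.4449, 0.1562, 0.2608]
eef_rot: [0.133, 0.991, 0.0, 0.0]
contact_force: [0.4, 0.3, -0.3]
opening: 0.599
```

Request:
carry_out:
  motion:
    - [[-25, -23, 0, 0, 0, 0, 40], [-25, -23, 0, 0, 0, 0, 40], [-25, -23, 0, 0, 0, 0, 40], [-25, -23, 0, 0, 0, 0, 40], [-12, -11, 0, 0, 0, 0, 40]]

```text
clock: 2.35
tool_pos: [0.5264, 0.0253, 0.2606]
eef_rot: [0.135, 0.991, -0.001, 0.0]
contact_force: [-1.6, -0.3, 0.2]
opening: 0.395
```

Request:
carry_out:
  motion:
    - [[0, 0, 8, 0, 0, -0.13, 40], [0, 0, 8, 0, 0, -0.13, 40], [0, 0, 8, 0, 0, -0.13, 40], [0, 0, 8, 0, 0, -0.13, 40], [0, 0, 8, 0, 0, -0.13, 40], [0, 0, 0, 0, 0, 0, 40], [0, 0, 0, 0, 0, 0, 40]]

```text
clock: 3.05
tool_pos: [0.5249, 0.0292, 0.2208]
eef_rot: [-0.189, 0.982, 0.0, -0.0]
contact_force: [0.0, 0.4, 0.1]
opening: 0.404
```

```bash
python3 - <<'E'
from h import *
s=snap("wrist","w1.png"); st=readout.get_state(); print(st["tool_pos"],st["eef_rot"],st["q"],st["contact_force"])
for p in [(.5635,.045,.11),(.5192,.027,.068)]: print(proj(s,p))
E
```

```text
[0.52512403 0.02910949 0.22103779] [-1.89361107e-01  9.81907485e-01  1.75265827e-04  1.78508306e-04] [ 0.12732088  0.64278111 -0.43925656  1.89836188  0.41168255  0.68960879
  1.39458098] [0.09804321 0.61795781 1.04322187]
[312.73235328 251.74447587]
[312.60421193 182.97030377]
```

View pics/w1.png

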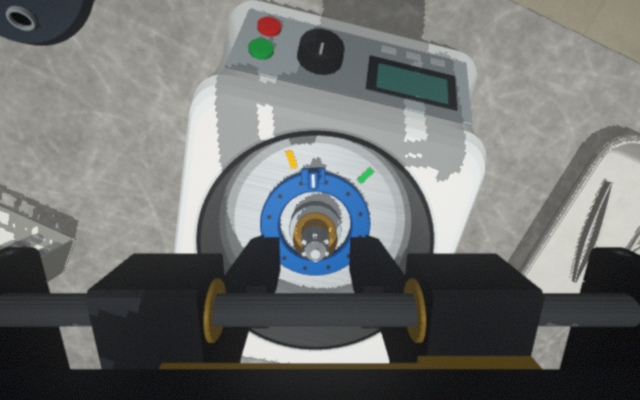

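The wrist view shows the lug with its white line at (313,181). Amber is at (291,159), green at (366,175) and the spindle tip at (315,252). All of these match the predictions.

```bash
python3 - <<'E'
from h import *
s=snap("wrist")
cv2.imwrite("pics/w1c.png",cv2.resize(s["bgr"][150:280,250:380],None,fx=4.5,fy=4.5,interpolation=cv2.INTER_CUBIC))
for n,lo,hi,z in [('amber',(15,120,120),(32,255,255),.04),('green',(50,120,80),(75,255,255),.04)]:
    b=max(blobs(s,lo,hi,5,(250,130,390,240)),key=lambda t:t[0]); print(n,b[1],ray(s,b[1],z).round(4))
b=max(blobs(s,(95,120,50),(125,255,255),5,(250,130,390,290)),key=lambda t:t[0])
e=cv2.fitEllipse(cv2.convexHull(b[2].astype(np.int32))); print('ring',e)
for t in blobs(s,(0,0,150),(180,90,255),4,(300,165,330,192)): print('w',t[0],t[1],t[2].min(0),t[2].max(0),ray(s,t[1],.068).round(4))
E
```

```text
amber [314.8 224.7] [0.5661 0.0478 0.04  ]
green [365.  175.1] [0.4991 0.0744 0.04  ]
ring ((314.97674560546875, 221.69456481933594), (105.66778564453125, 107.8056640625), 87.6525650024414)
w 18 [301.4 166.6] [300 165] [305 170] [0.5094 0.0121 0.068 ]
w 24 [327.4 167.3] [325 165] [329 170] [0.5014 0.0338 0.068 ]
w 40 [313.  180.2] [312 174] [314 187] [0.5171 0.0263 0.068 ]
w 8 [313.5 191. ] [310 191] [317 191] [0.5263 0.0305 0.068 ]
```

View pics/w1c.png

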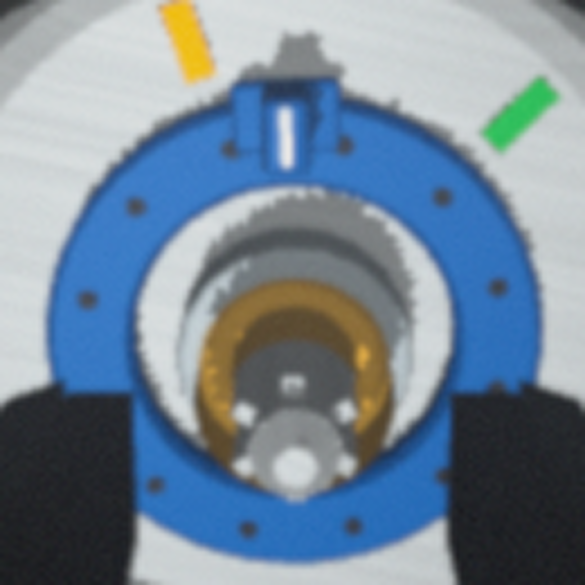

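The crop shows the white line on the lug centred at crop (286,137). Five bright spline-tooth tops are at crop (293,383), (245,412), (347,410), (243,467) and (347,465). The tip disc is at (295,468).

```bash
python3 - <<'E'
from h import *
s=snap("wrist")
C=lambda x,y:(250+(x+.5)/4.5-.5,150+(y+.5)/4.5-.5)
t=ray(s,C(295,468),.11); print('tip',t.round(4),'ring',ray(s,(315,221.7),.048).round(4))
T=[ray(s,C(*p),.098) for p in [(293,383),(245,412),(347,410),(243,467),(347,465)]]
from itertools import combinations
# centre of teeth from opposite pairs
c=(T[1]+T[4])/2; c2=(T[2]+T[3])/2; print(c.round(4),c2.round(4)); c=(c+c2)/2
for p in T: d=p-c; a=np.degrees(np.arctan2(d[1],d[0])); print(p.round(4),np.hypot(*d[:2]).round(4),a.round(1),((a-30)%60).round(1))
st=readout.get_state(); M=R.from_quat(st["eef_rot"]).as_matrix()
L=ray(s,C(286,137),.068); print('lug',L, np.arctan2(*(L-c)[[1,0]]),np.hypot(*(L-c)[:2]))
d=L-st["tool_pos"]; print('in tool',M.T@d*1000, 'tool x yaw',np.arctan2(M[1,0],M[0,0]))
E
```

```text
tip [0.565  0.0474 0.11  ] ring [0.5604 0.0456 0.048 ]
[0.5646 0.0475 0.098 ] [0.5647 0.0472 0.098 ]
[0.5543 0.0427 0.098 ] 0.0114 -155.7 54.3
[0.5631 0.0364 0.098 ] 0.011 -98.0 52.0
[0.5556 0.0542 0.098 ] 0.0114 143.1 53.1
[0.5739 0.0403 0.098 ] 0.0117 -37.6 52.4
[0.5661 0.0586 0.098 ] 0.0113 82.8 52.8
lug [0.51711467 0.02625623 0.068     ] -2.723694466966237 0.0520413711140941
in tool [  8.71371805   0.56957522 153.1661935 ] tool x yaw -2.759683423940327
```

Request:
carry_out:
  motion:
    - [[9, 0.5, 20, 0, 0, -0.036, 35], [0, 0, 35, 0, 0, 0, 35], [0, 0, 35, 0, 0, 0, 35], [0, 0, 25, 0, 0, 0, 35], [0, 0, 15, 0, 0, 0, 35], [0, 0, 10, 0, 0, 0, 35], [0, 0, 0, 0, 0, 0, 35], [0, 0, 0, 0, 0, 0, 35]]

```text
clock: 4.0
tool_pos: [0.517, 0.0259, 0.0813]
eef_rot: [-0.208, 0.978, -0.0, 0.001]
contact_force: [0.8, -0.1, 0.4]
opening: 0.349
```

```bash
python3 - <<'E'
from h import *
s=snap("wrist","w2.png"); st=readout.get_state(); print(st["tool_pos"],st["eef_rot"],st["contact_force"],st["opening"])
M=R.from_quat(st["eef_rot"]).as_matrix(); print('to lug',M.T@(np.array([.51711,.02626,.068])-st["tool_pos"])*1000)
E
```

```text
[0.5172118  0.02586354 0.08156152] [-2.07925750e-01  9.78144260e-01 -2.66040844e-05  8.29668405e-04] [-0.8485006   0.38832162  0.77157479] 0.35284449593274086
to lug [-0.04640477  0.40896944 13.56145346]
```

View pics/w2.png

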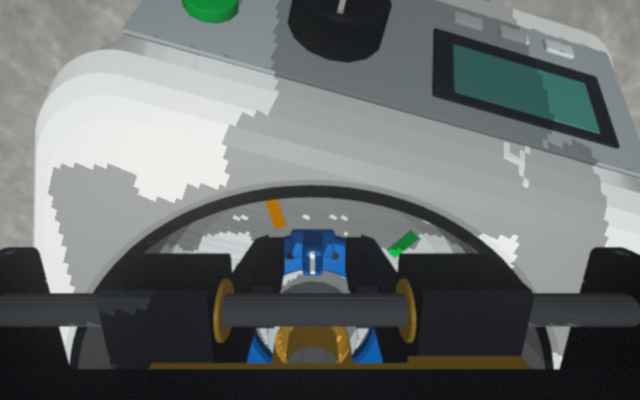

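The lug at (312,255) sits centred between the fingers. I'll lower the last bit, grip, and turn along the arc.

Request:
carry_out:
  motion:
    - [[0, 0.4, 5, 0, 0, 0, 35], [0, 0, 3, 0, 0, 0, 35], [0, 0, 0, 0, 0, 0, 5], [0, 0, 0, 0, 0, 0, 5], [0, 0, 0, 0, 0, 0, 5], [0, 0, 0, 0, 0, 0, 5], [0, 0, 0, 0, 0, 0, 5]]
  squeeze: 15

```text
clock: 4.75
tool_pos: [0.5165, 0.0256, 0.0728]
eef_rot: [-0.208, 0.978, -0.0, 0.0]
contact_force: [0.1, -1.6, 0.5]
opening: 0.111
```

Request:
carry_out:
  motion:
    - [[-0.1, 2.1, 0, 0, 0, 0.04, 5], [-0.16, 4.15, 0, 0, 0, 0.08, 5], [-0.16, 4.15, 0, 0, 0, 0.08, 5], [-0.16, 4.15, 0, 0, 0, 0.08, 5]]

```text
clock: 5.15
tool_pos: [0.5129, 0.0394, 0.0728]
eef_rot: [-0.067, 0.998, -0.001, 0.0]
contact_force: [1.0, -3.6, -1.4]
opening: 0.113
```

Request:
carry_out:
  motion:
    - [[-0.16, 4.15, 0, 0, 0, 0.08, 5], [-0.16, 4.15, 0, 0, 0, 0.08, 5], [-0.16, 4.15, 0, 0, 0, 0.08, 5], [-0.16, 4.15, 0, 0, 0, 0.08, 5], [-0.16, 4.15, 0, 0, 0, 0.08, 5], [-0.16, 4.15, 0, 0, 0, 0.08, 5], [-0.04, 2.1, 0, 0, 0, 0.04, 5], [0, 0, 0, 0, 0, 0, 5]]

```text
clock: 5.95
tool_pos: [0.5165, 0.0665, 0.0728]
eef_rot: [0.19, 0.982, 0.0, 0.001]
contact_force: [2.7, -3.1, -1.0]
opening: 0.111
```

```bash
python3 - <<'E'
from h import *
st=readout.get_state(); print(st["tool_pos"],st["contact_force"],st["moment"],st["opening"])
d=st["tool_pos"]-np.array([.5648,.0473,0]); M=R.from_quat(st["eef_rot"]).as_matrix(); print(np.arctan2(d[1],d[0])%6.2832,np.hypot(d[0],d[1]),np.arctan2(M[1,0],M[0,0])%6.2832, 'green',2.750,'start',-2.724+6.2832)
E
```

```text
[0.51653851 0.06651179 0.07276782] [ 2.70220653 -3.10596742 -0.96017956] [-0.56824366 -0.70058085 -0.10259706] 0.11142623570326624
2.7627450708618655 0.051944822750398106 2.7599967138592687 green 2.75 start 3.5591999999999997
```

Request:
carry_out:
  motion:
    - [[0, 1, 0, 0, 0, 0.02, 5], [0, 0.5, 0, 0, 0, 0.01, 5], [0, 0, 0, 0, 0, 0, 5]]

```text
clock: 6.25
tool_pos: [0.5168, 0.0671, 0.0728]
eef_rot: [0.204, 0.979, -0.0, 0.001]
contact_force: [1.9, -5.1, -1.5]
opening: 0.116
```

Request:
carry_out:
  motion:
    - [[0, 0, 0, 0, 0, 0, 35], [0, 0, 0, 0, 0, 0, 35], [0, 0, 0, 0, 0, 0, 35], [0, 0, -15, 0, 0, 0, 35], [0, 0, -40, 0, 0, 0, 35], [0, 0, -40, 0, 0, 0, 35], [0, 0, -40, 0, 0, 0, 60], [0, 0, -15, 0, 0, 0, 60]]

```text
clock: 7.05
tool_pos: [0.5173, 0.0688, 0.2262]
eef_rot: [0.204, 0.979, 0.001, 0.002]
contact_force: [0.5, 0.2, -0.3]
opening: 0.506
```

```bash
python3 - <<'E'
from h import *
s=snap("wrist"); x=s["bgr"][130:280,240:390]
cv2.imwrite("pics/w3.png",cv2.resize(x,None,fx=4,fy=4,interpolation=cv2.INTER_CUBIC))
print(readout.get_state()["tool_pos"])
for n,lo,hi,z in [('green',(50,120,80),(75,255,255),.04)]:
    b=max(blobs(s,lo,hi,5,(250,100,390,240)),key=lambda t:t[0]); print(n,b[1],ray(s,b[1],z).round(4))
for t in blobs(s,(0,0,150),(180,90,255),4,(295,160,335,192)): print('w',t[0],t[1],t[2].min(0),t[2].max(0),ray(s,t[1],.068).round(4))
t=snap("top")
for b in blobs(t,(50,120,60),(75,255,255),3,(290,215,310,235)): print('topgreen',b[1],ray(t,b[1],.04))
E
```

```text
[0.51783888 0.06883944 0.22701732]
green [310.5 162.8] [0.4989 0.0743 0.04  ]
w 176 [299.6 167.2] [295 160] [307 179] [0.4943 0.0657 0.068 ]
w 359 [325.2 168.4] [314 160] [334 181] [0.5046 0.0866 0.068 ]
w 29 [312.  186.7] [311 182] [313 191] [0.5155 0.0687 0.068 ]
```

View pics/w3.png

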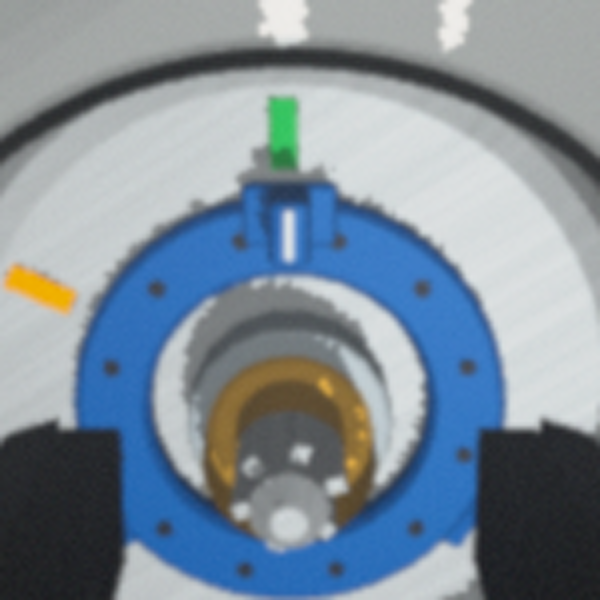

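The ring is at green: the white line at crop (289,235) lines up with the green bar at (284,130). That is about 0.02 rad past it, at the stop. Next I'll refine the spindle from this view and go to the rotor.

```bash
python3 - <<'E'
from h import *
s=snap("wrist")
C=lambda x,y:(240+(x+.5)/4-.5,130+(y+.5)/4-.5)
t=ray(s,C(289,522),.11); print('tip',t.round(4))
T=[ray(s,C(*p),.098) for p in [(302,454),(252,466),(336,486),(240,510)]]
c=(T[2]+T[3])/2; print(c.round(4)); c=t
for p in T: d=p-c; a=np.degrees(np.arctan2(d[1],d[0])); print(np.hypot(*d[:2]).round(4),((a-30)%60).round(1))
E
```

```text
tip [0.5636 0.0475 0.11  ]
[0.5639 0.0471 0.098 ]
0.0105 51.0
0.0109 54.6
0.0105 50.1
0.0113 53.4
```

Request:
carry_out:
  motion:
    - [[-5, -20, -8, 0, 0, 0, 60], [-8, -36, -8, 0, 0, 0, 60], [-8, -36, -8, 0, 0, 0, 60], [-8, -36, 0, 0, 0, 0, 60], [-8, -36, 0, 0, 0, 0, 60], [-8, -36, 0, 0, 0, 0, 60], [-8, -36, 0, 0, 0, 0, 60], [-8, -36, 0, 0, 0, 0, 60]]

```text
clock: 8.0
tool_pos: [0.462, -0.2066, 0.2448]
eef_rot: [0.204, 0.979, 0.0, -0.002]
contact_force: [0.5, -0.2, 0.4]
opening: 0.602
```

Request:
carry_out:
  motion:
    - [[-8, -36, 0, 0, 0, 0, 60], [-8, -36, 0, 0, 0, 0, 60], [-4, -15, 0, 0, 0, 0, 60], [0, 0, 0, 0, 0, -0.13, 60], [0, 0, 0, 0, 0, -0.13, 60], [0, 0, 0, 0, 0, -0.13, 60], [0, 0, 0, 0, 0, -0.13, 60], [0, 0, 0, 0, 0, 0, 60]]

```text
clock: 8.8
tool_pos: [0.4469, -0.2921, 0.2454]
eef_rot: [-0.056, 0.998, 0.001, -0.001]
contact_force: [0.3, 0.4, 0.2]
opening: 0.599
```

```bash
python3 - <<'E'
from h import *
st=readout.get_state(); s=snap("wrist","w4.png"); print(st["tool_pos"],st["eef_rot"],st["q"])
for b in blobs(s,(100,120,50),(125,255,255),40): 
    rc=cv2.minAreaRect(b[2].astype(np.int32)); print(b[0],rc,ray(s,rc[0],.075))
E
```

```text
[ 0.44688946 -0.29208051  0.24536454] [-5.55884576e-02  9.98452454e-01  1.43627702e-03 -7.46063548e-04] [ 0.73310271  0.6100419  -0.38887537  1.84918292  0.32242513  0.74728756
  1.85022849]
709 ((311.0, 181.5), (45.0, 18.0), 90.0) [ 0.44308801 -0.29385607  0.075     ]
```

View pics/w4.png

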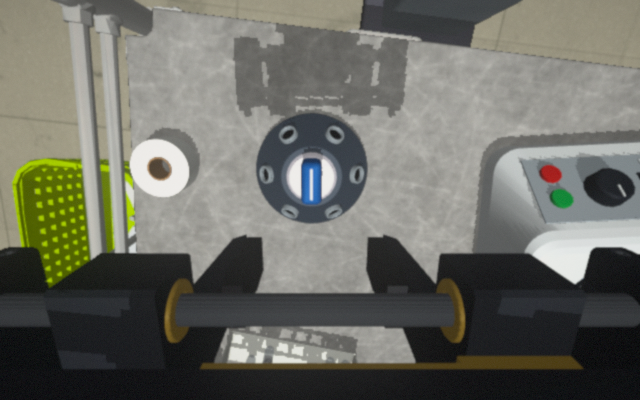

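The wrist view shows the knob at (311,182) with its white line near (311,185). The label roll at (160,168) is about 150 mm away, so the fingers clear it.

```bash
python3 - <<'E'
from h import *
st=readout.get_state(); s=snap("wrist"); M=R.from_quat(st["eef_rot"]).as_matrix()
for t in blobs(s,(0,0,150),(180,110,255),8,(303,158,319,205)):
    P=t[2]; a=ray(s,P[P[:,1]<=P[:,1].min()+1].mean(0),.081);b=ray(s,P[P[:,1]>=P[:,1].max()-1].mean(0),.081); d=a-b
    print(t[0],t[1],P.min(0),P.max(0),'ctr',((a+b)/2).round(4),'len',np.hypot(*d[:2]).round(4),'ang',np.degrees(np.arctan2(d[1],d[0])).round(1),'tool',(M.T@((a+b)/2-st["tool_pos"])*1000).round(1))
print('yaw',np.degrees(np.arctan2(M[1,0],M[0,0])))
b=max(blobs(s,(0,0,0),(180,130,80),50,(240,100,380,230)),key=lambda t:t[0]);e=cv2.fitEllipse(cv2.convexHull(b[2].astype(np.int32)));print('rotor',e,ray(s,e[0],.04).round(4))
E
```

```text
125 [311.5 184.1] [310 168] [313 200] ctr [ 0.4445 -0.2938  0.081 ] len 0.0297 ang -173.6 tool [  2.4  -1.7 164.6]
yaw -173.81540667469525
rotor ((311.55194091796875, 166.96002197265625), (108.21321105957031, 108.70194244384766), 98.73375701904297) [ 0.4354 -0.2946  0.04  ]
```

Request:
carry_out:
  motion:
    - [[2, -1.7, 20, 0, 0, 0, 35], [0, 0, 40, 0, 0, 0, 35], [0, 0, 40, 0, 0, 0, 35], [0, 0, 35, 0, 0, 0, 35], [0, 0, 20, 0, 0, 0, 35], [0, 0, 10, 0, 0, 0, 35], [0, 0, 5, 0, 0, 0, 35], [0, 0, 0, 0, 0, 0, 35]]

```text
clock: 9.7
tool_pos: [0.4455, -0.2953, 0.0767]
eef_rot: [-0.054, 0.999, -0.0, 0.0]
contact_force: [-0.3, -0.3, -0.2]
opening: 0.349
```

Request:
carry_out:
  motion:
    - [[0, 0, 0, 0, 0, 0, 35], [0, 0, 0, 0, 0, 0, 10], [0, 0, 0, 0, 0, 0, 10], [0, 0, 0, 0, 0, 0, 10], [0, 0, 0, 0, 0, 0, 10], [0, 0, 0, 0, 0, 0, 10]]
  squeeze: 45

```text
clock: 10.3
tool_pos: [0.4457, -0.2956, 0.0776]
eef_rot: [-0.055, 0.999, -0.0, 0.001]
contact_force: [0.9, 0.6, 5.8]
opening: 0.221
```

```bash
python3 - <<'E'
from h import *
st=readout.get_state(); print(st["tool_pos"],st["eef_rot"],st["contact_force"],st["opening"])
E
```

```text
[ 0.44573623 -0.29559636  0.07756782] [-5.45069838e-02  9.98513130e-01 -3.39680124e-04  6.34371953e-04] [0.85846344 0.56203604 5.7740458 ] 0.22078596930047775
```

Request:
carry_out:
  motion:
    - [[0, 0, -8, 0, 0, 0, 10], [0, 0, -20, 0, 0, 0, 10], [0, 0, -40, 0, 0, 0, 10], [0, 0, -40, 0, 0, 0, 10], [0, 0, -30, 0, 0, 0, 10], [0, 0, -12, 0, 0, 0, 10], [0, 0, 0, 0, 0, 0, 10]]

```text
clock: 11.0
tool_pos: [0.4455, -0.2959, 0.2277]
eef_rot: [-0.054, 0.999, -0.001, 0.001]
contact_force: [-0.1, 0.0, -4.8]
opening: 0.223
```

Request:
carry_out:
  motion:
    - [[-6, 13, 0, 0, 0, 0.03, 10], [-13, 27, 0, 0, 0, 0, 10], [-13, 27, 0, 0, 0, 0, 10], [-13, 27, 0, 0, 0, 0, 10], [-13, 27, 0, 0, 0, 0, 10], [-13, 27, 0, 0, 0, 0, 10], [-13, 27, 0, 0, 0, 0, 10], [-13, 27, 0, 0, 0, 0, 10]]

```text
clock: 11.8
tool_pos: [0.5244, -0.0852, 0.2243]
eef_rot: [-0.04, 0.999, 0.0, -0.002]
contact_force: [0.9, -0.3, -4.2]
opening: 0.222
```

Request:
carry_out:
  motion:
    - [[-13, 27, 0, 0, 0, 0, 10], [-13, 27, 0, 0, 0, 0, 10], [-13, 27, 0, 0, 0, 0, 10], [-10, 20, 0, 0, 0, 0, 10], [-5, 10, 0, 0, 0, 0.07, 10], [0, 0, 0, 0, 0, 0.07, 10], [0, 0, 0, 0, 0, 0.07, 10], [0, 0, 0, 0, 0, 0, 10]]

```text
clock: 12.6
tool_pos: [0.5692, 0.0286, 0.2243]
eef_rot: [0.065, 0.998, -0.001, -0.002]
contact_force: [-0.2, -0.4, -4.4]
opening: 0.221
```

```bash
python3 - <<'E'
from h import *
st=readout.get_state(); print(st["tool_pos"],st["eef_rot"],st["contact_force"],st["opening"],st["q"])
M=R.from_quat(st["eef_rot"]).as_matrix();print('yaw',np.degrees(np.arctan2(M[1,0],M[0,0])), 'd tool',(M.T@(np.array([.5641,.0473,.11])-st["tool_pos"])*1000).round(1))
s=snap("wrist"); t=snap("side")
cv2.imwrite("pics/w5.png",np.hstack([s["bgr"][60:380,120:520],cv2.resize(t["bgr"][140:260,240:390],(400,320),interpolation=cv2.INTER_CUBIC)]))
E
```

```text
[0.56921166 0.02856283 0.22429795] [ 6.51926750e-02  9.97869904e-01 -7.35755877e-04 -2.24260179e-03] [-0.16925046 -0.42400351 -4.4111551 ] 0.22142786429824 [ 0.01949914  0.66983982 -0.25469906  1.76751477  0.23494497  0.73875212
  1.08258738]
yaw 172.5239260770854 d tool [  7.   18.1 114.3]
```

View pics/w5.png

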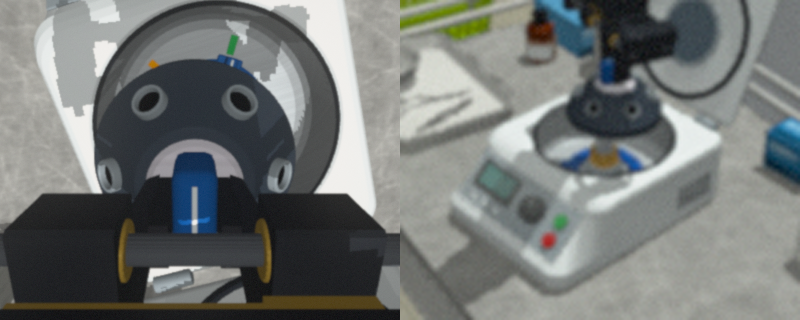

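The left half (wrist) shows the knob firmly held, with its white line top end at crop (195,187). The right half (side) shows the rotor upright above the bowl. I'll use the white line's end to check the in-hand offset along the knob.

```bash
python3 - <<'E'
from h import *
st=readout.get_state(); M=R.from_quat(st["eef_rot"]).as_matrix(); s=snap("wrist")
z=st["tool_pos"][2]-.0776+.081
for t in blobs(s,(0,0,140),(180,110,255),8,(305,225,325,292)):
    P=t[2]; print(t[0],P.min(0),P.max(0))
    for v in (P[:,1].min(),P[:,1].max()): print((M.T@(ray(s,(P[:,0].mean(),v),z)-st["tool_pos"])*1000).round(1))
print('z axis tilt',M[:,2])
E
```

```text
249 [311 247] [317 291]
[16.   0.9 -3.4]
[-5.   0.9 -3.4]
z axis tilt [-3.17537842e-03 -7.08751689e-04 -9.99994707e-01]
```

Request:
carry_out:
  motion:
    - [[3, 9, 0, 0, 0, 0, 10], [2.8, 8.3, 0, 0, 0, 0, 10], [0, 0, 12, 0, 0, 0, 10], [0, 0, 12, 0, 0, 0, 10], [0, 0, 6, 0, 0, 0, 10], [0, 0, 0, 0, 0, 0, 10], [0, 0, 0, 0, 0, 0, 10]]

```text
clock: 13.45
tool_pos: [0.5672, 0.0463, 0.1964]
eef_rot: [0.066, 0.998, -0.0, -0.0]
contact_force: [0.0, -0.6, -3.7]
opening: 0.223
```

```bash
python3 - <<'E'
from h import *
st=readout.get_state(); print(st["tool_pos"],st["contact_force"],st["moment"])
M=R.from_quat(st["eef_rot"]).as_matrix();print('yaw',np.degrees(np.arctan2(M[1,0],M[0,0])), 'd tool',(M.T@(np.array([.5641,.0465,.11])-st["tool_pos"])*1000).round(1),M[:,2])
E
```

```text
[0.56715513 0.0462608  0.19637857] [ 0.01201284 -0.64915915 -3.74932088] [ 0.03934964  0.02433179 -0.06662809]
yaw 172.47908560530243 d tool [ 3.  -0.1 86.4] [-4.61260141e-04 -1.56112314e-04 -9.99999881e-01]
```

Request:
carry_out:
  motion:
    - [[1.8, 0, 4, 0, 0, 0, 10], [0, 0, 6, 0, 0, 0, 10], [0, 0, 4, 0, 0, 0, 10], [0, 0, 4, 0, 0, 0, 10], [0, 0, 0, 0, 0, 0, 10]]

```text
clock: 13.95
tool_pos: [0.565, 0.0468, 0.178]
eef_rot: [0.065, 0.998, -0.0, -0.001]
contact_force: [-0.6, -0.2, -4.7]
opening: 0.225
```

Request:
carry_out:
  motion:
    - [[0, 0, 2, 0, 0, 0, 10], [0, 0, 2, 0, 0, 0, 10], [0, 0, 1, 0, 0, 0, 10], [0, 0, 0, 0, 0, 0, 10]]

```text
clock: 14.35
tool_pos: [0.5653, 0.0468, 0.1736]
eef_rot: [0.065, 0.998, 0.0, -0.0]
contact_force: [-0.2, -0.2, -3.6]
opening: 0.223
```

Request:
carry_out:
  motion:
    - [[0, 0, 2, 0, 0, 0, 10], [0, 0, 2, 0, 0, 0, 10], [0, 0, 2, 0, 0, 0, 10], [0, 0, 0, 0, 0, 0, 10]]

```text
clock: 14.75
tool_pos: [0.5651, 0.0468, 0.1673]
eef_rot: [0.065, 0.998, -0.0, -0.0]
contact_force: [1.1, -0.1, -4.0]
opening: 0.224
```

Request:
carry_out:
  motion:
    - [[0, 0, 2, 0, 0, 0, 10], [0, 0, 2, 0, 0, 0, 10], [0, 0, 2, 0, 0, 0, 10], [0, 0, 0, 0, 0, 0, 10]]

```text
clock: 15.15
tool_pos: [0.5652, 0.0468, 0.1614]
eef_rot: [0.065, 0.998, -0.0, -0.0]
contact_force: [0.6, -0.4, -4.9]
opening: 0.226
```

Meshed with no resistance. Next I'll press down to the seat and home.

Request:
carry_out:
  motion:
    - [[0, 0, 2, 0, 0, 0, 10], [0, 0, 2, 0, 0, 0, 10], [0, 0, 2, 0, 0, 0, 10], [0, 0, 0, 0, 0, 0, 10]]
  squeeze: 55

```text
clock: 15.55
tool_pos: [0.5655, 0.0469, 0.1559]
eef_rot: [0.065, 0.998, 0.0, 0.0]
contact_force: [-1.0, -0.7, 0.9]
opening: 0.222
```

Request:
carry_out:
  motion:
    - [[0, 0, 2, 0, 0, 0, 10], [0, 0, 2, 0, 0, 0, 10], [0, 0, 1, 0, 0, 0, 10], [0, 0, 0, 0, 0, 0, 10]]

```text
clock: 15.95
tool_pos: [0.5656, 0.0469, 0.1509]
eef_rot: [0.065, 0.998, 0.0, 0.0]
contact_force: [-1.0, 0.5, 4.0]
opening: 0.222
```

Request:
carry_out:
  motion:
    - [[0, 0, 1, 0, 0, 0, 10], [0, 0, 1, 0, 0, 0, 10], [0, 0, 0, 0, 0, 0, 10], [0, 0, 0, 0, 0, 0, 10]]

```text
clock: 16.35
tool_pos: [0.5657, 0.0469, 0.1495]
eef_rot: [0.065, 0.998, 0.0, 0.0]
contact_force: [-2.4, -0.1, 9.4]
opening: 0.223
```

Request:
carry_out:
  motion:
    - [[0, 0, 1, 0, 0, 0, 10], [0, 0, 0, 0, 0, 0, 10], [0, 0, 0, 0, 0, 0, 10]]

```text
clock: 16.65
tool_pos: [0.5658, 0.0469, 0.1494]
eef_rot: [0.065, 0.998, 0.0, 0.001]
contact_force: [-3.9, 0.5, 16.0]
opening: 0.224
```

```bash
python3 - <<'E'
from h import *
a=readout.get_state(); s=snap("wrist"); t=snap("side"); b=readout.get_state()
print(b["tool_pos"]-a["tool_pos"],b["contact_force"],b["opening"],abs(b["qd"]).max(),b["clock"])
M=R.from_quat(b["eef_rot"]).as_matrix();print(M[:,2])
cv2.imwrite("pics/w6.png",np.hstack([s["bgr"][60:380,120:520],cv2.resize(t["bgr"][140:260,240:390],(400,320),interpolation=cv2.INTER_CUBIC)]))
z=b["tool_pos"][2]+.0034
for q in blobs(s,(0,0,140),(180,110,255),8,(305,225,325,292)): print(q[0],q[2].min(0),q[2].max(0))
E
```

```text
[ 1.32443115e-05 -1.90741072e-05  1.01421237e-05] [-3.81452704 -0.88555385 16.27090994] 0.22388395992627164 0.0017058772593364902 16.75
[ 1.65115709e-03 -8.11104868e-05 -9.99998634e-01]
232 [311 248] [317 291]
```

View pics/w6.png

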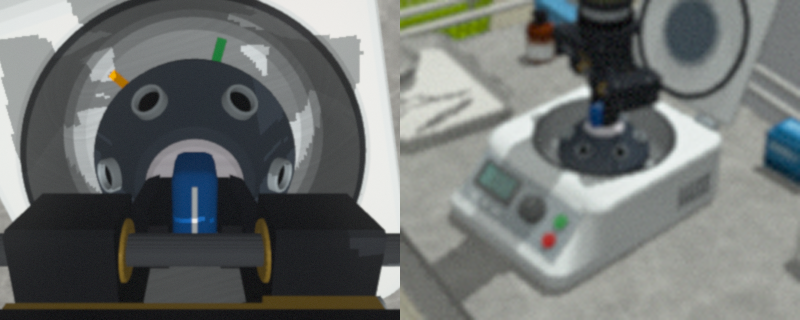

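The rotor sits level in the bowl and the knob has not slipped in the grip (line end at row 248, 247 before). The arm is at rest, pressing with 16 N, so I'm handing in.

```bash
python3 -c "
from plant import ticket,readout
print(ticket.finish_job()); s=readout.get_state(); print(s['clock'],s['tool_pos'],s['contact_force'])"
```

```text
the job is handed in; nothing more can be done
None
the job is handed in; nothing more can be done
```

The centrifuge is back together and the job is handed in. The arm is still holding the rotor pressed down, ready for you to tighten the clamp screw.

- **Lock ring:** I gripped the lug and turned it about 0.8 rad clockwise to the green mark while the rotor was still off. The wrist picture put the lug about 0.02 rad past the mark, so roughly at the hard stop and inside the 0.1 rad tolerance.
- **Rotor:** I carried it by the knob and turned it to match the splines seen in the images. It meshed with no resistance. I then pressed it against the spring until the tool stopped at z = 0.1494 m, where about 0.1496 m was expected for fully home. Over the last millimetre of command the tool barely moved, while the force rose from 9 to 16 N.
- **Last checks:** The arm was at rest and the tool was vertical within 0.002 rad. The knob had slipped by no more than about 1 pixel in the grip, and the clock read 16.75 s.
- **Disagreements:** The position estimates for the spindle differed by about 1–2 mm between views, within the stated calibration, and there was a sideways force of about 4 N at the end. I inferred the seat travel from height and force, because the seat could not be seen directly.
- **Bottles and label roll:** The arm did not go near them, but I took no final picture to measure their positions.

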